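# Load the tube block into the thermomixer and hold the short-mix key

### The job

Lift the aluminium block that holds the small capped tubes and, keeping it upright, lower it, without dropping it, flat and square into the pocket of the mixer until it rests on the floor of the pocket, and let go of it. Only then push the mixer's wide paddle key fully down with the fingertips: it is a spring-loaded short-mix key that runs the mixer only while held, so keep it down for at least two seconds, firmly but with less than 25 N, and finish with the fingertips still holding it down. Leave the other block, the round keys and everything else on the bench alone.

Things in the scene. Friction and masses are not known exactly. Their poses are not given: they have to be found in the camera images.
- tubeblock_mid (a point): centre (half-way up) of the tube block to load: upright bare aluminium block 56 (its x) x 90 (its y) x 46 mm high, 0.4 to 0.6 kg, ten small tubes in its top, white caps 6 mm proud. Its lowest 4 mm are stepped in by 1.5 mm all round. Grip it across its 56 mm (x) high on the sides: seated, its lowest 12 mm lie below the mixer's deck. Either way round (yaw or yaw + pi) fits.
- boreblock_mid (a point): centre (half-way up) of another block, a bystander: same aluminium and outer size, but with two empty 30 mm bores in its top and no tubes. Leave it where it is.
- mixer: the thermomixer, fixed: white housing 240 (its x) x 170 mm (y), origin on the bench under its middle, front to its -x. Flat deck 95 mm high from x = -45 to +120 mm with the pocket in it; before it (x = -45 to -120) a panel slopes 15 degrees down to the front: the wide paddle key on its -y side, a display in the middle, four small round keys in a cross on the +y side.
- pocket (a point): centre of the pocket's flat floor, 83 mm above the bench; axes as the mixer's. The pocket is 12 mm deep, 59.5 (x) x 93.5 (y) mm, upright walls: 1.75 mm of play on each side of the block. When the block is seated its centre is 23 mm above this point.
- key_top (a point): centre of the top face of the paddle key, a plain grey oblong key 22 (its x) x 40 (its y) mm with three fine ribs, standing 11 mm proud of the panel; its z axis points out of the panel, 15 degrees from vertical towards the mixer's front. The point moves with the key.
- mixkey (a joint): how far the paddle key is pressed in, along its own z axis (m): 0 released, 0.006 at its stop, counted as fully down above 0.0048. Its spring pushes back with 3 N at the start of the travel and 9 N at the stop, and returns it when let go.
- keypad: the four small round keys (11 mm across, 3 mm proud) on the other half of the panel, in a cross 24 mm across; origin at the middle of the cross on the panel, 114 mm from the paddle key. Do not touch them.
- bottle: bystander: small capped reagent bottle, 48 mm across, 85 mm high; origin at the centre of its underside.
- tiprack: bystander: red pipette-tip rack 118 x 82 x 52 mm; origin at the centre of its underside.
- tuberack: bystander: low blue tube rack 75 x 110 mm, 38 mm high with its tubes; origin at the centre of its underside.
- cryobox: bystander: orange freezer box of vials, 133 x 133 x 50 mm, its lid standing open to 185 mm high on its +y side; origin at the centre of its underside.
There are look-alikes about, which are no part of the job. Leave any green or yellow look-alike of the part that bears tubeblock_mid alone.

How it is judged:
By the outcome, as a careful person would: the job done as asked, in the order asked, and still so for the second after the job is handed in, while the arm keeps its last pose, push and grip.
It also fails if it takes over 64 s, if anything falls off the work surface, if the arm or the gripper's body presses on something with over 40 N, if the wrist force passes 120 N, or if a joint passes its speed limit or range.

### The arm

A 6-joint arm with a two-finger parallel gripper is mounted at the origin on the work surface. World frame = base frame: x ahead of the robot, y to its left, z up, the work surface at z = 0. Lengths are in m, angles in rad, forces in N, time in s.
With the tool pointing down it reaches from about 0.325 to 0.85 m from the base axis. Payload 4.4 kg.
Tool frame: the origin (TCP) lies at the very end of the fingers, on their centre line; the grasp point (between the pads) lies 19 mm behind it; z points along the fingers, y is the line along which they close (so a half turn about z gives the same grasp; the last joint's range is limited). The gripper opens to 94 mm and grips with 3 to 60 N. Pads are 16 mm wide; open, the fingers measure 119 mm over their backs; the gripper's body (75 mm by 177 mm) begins 78 mm behind the grasp point.
Start: joints at [-1.431, 0.207, 1.542, -0, 1.393, -0.15], TCP at [0.164, -0.551, 0.205] pointing down, gripper open.
Joint ranges: [-2.73, 2.73], [-0.86, 2.22], [0.23, 2.46], [-1.11, 4.25], [0.08, 2.63], [-2.82, 2.82]. Speed limits (rad/s): [2.79, 2.79, 3.14, 3.14, 3.14, 3.14].

### API

Orientations are given as a rotation vector (axis times angle).
In Python, from station import env gives the robot as it stands. Calls block until the motion is done:
- env.goto(position, orientation): joint-space move of the TCP to a pose.
- env.move_linear(position, attitude=None, speed=0.15): straight line of the TCP; attitude=None keeps the orientation; speed is the mean speed in m/s.
- env.movej(angles): joint-space move.
- env.open() and env.gripper_close(): open the fingers fully, or close them until they stop; the grip force is fixed at half the most.
- env.hold(seconds).
- env.inverse_kinematics(position, orientation): joint angles nearest the present ones, or None.
- env.state(): the state.
- env.get_image(name): name is "scene" or "side" or "wrist"; returns the picture (420x560x3 uint8, red, green, blue); there is no depth.
- env.camera_info(name): a dict with "intrinsics" (3x3 intrinsics, pixels), "cam_to_world" (4x4, takes a point from camera to world coordinates). Camera axes: x right, y up, looking along -z (the intrinsics and any distortion apply to the point x, -y, -z); pixel columns grow to the right and rows downward; lengths in m; the calibration is good to about 2 mm. A picture is of the moment at which its call begins: read the wrist's pose just before it. camera_info takes no time and is no camera call; for the wrist camera it gives the pose at the moment of the call.
A pose or a line that the arm cannot do raises env.IKError and nothing moves.
- env.close_job(): hands the job in; it is judged then, once.
The state is a dict: "time": time; "joint_pos": joint angles; "qd": joint speeds; "effort": joint torques, N m; "ee_pos": TCP position; "orientation": TCP orientation; "force": force on the tool from outside, world axes, zero at the start; "wrist_torque": the same for the moment, N m; "grip_width": opening from 0.0 (shut) to 1.0 (fully open); "grip_force": force on a finger pad.
Only numpy, scipy, OpenCV 4.12 (cv2) and the standard library are available. Lean on these libraries where they do the work, as an engineer would, in place of code of your own. Each camera call takes 0.05 s, during which the arm holds its last target. There are 200 camera calls.

## Working session

There is one attempt and no reset: what is moved stays moved. The work goes in short steps, each a Python script; the robot and the scene stay as the last script left them, time stands still between calls to the robot, and variables do not carry over. Pictures are saved under pics/ and viewed, at most 10 in all, crops included, and the job is handed in when it is done.

```bash
ls; mkdir -p pics
python3 - <<'E'
from station import env
import cv2,numpy as np
a=[env.get_image(n) for n in("scene","side")]
for n,i in zip(("scene","side"),a): cv2.imwrite(f"pics/{n}0.png",i[:,:,::-1])
for n in("scene","side","wrist"):
    c=env.camera_info(n);print(n,{k:np.round(v,4).tolist() if not isinstance(v,str) else v for k,v in c.items()})
s=env.state();print(s['time'],s['orientation'],s['ee_pos'])
E
```

```text
pics
scene {'intrinsics': [[488.1695, 0.0, 282.1619], [0.0, 488.1695, 201.1868], [0.0, 0.0, 1.0]], 'cam_to_world': [[-0.5119, -0.5878, 0.6265, 1.4804], [0.859, -0.3427, 0.3804, 0.5538], [-0.0089, 0.7329, 0.6803, 1.1694], [0.0, 0.0, 0.0, 1.0]]}
side {'intrinsics': [[412.8795, 0.0, 276.6195], [0.0, 412.8795, 207.0839], [0.0, 0.0, 1.0]], 'cam_to_world': [[-0.753, 0.4615, -0.469, -0.0472], [-0.6578, -0.511, 0.5533, 0.5915], [0.0157, 0.7252, 0.6884, 0.8754], [0.0, 0.0, 0.0, 1.0]]}
wrist {'intrinsics': [[345.7217, 0.0, 278.7653], [0.0, 345.7217, 207.6777], [0.0, 0.0, 1.0]], 'cam_to_world': [[0.2868, 0.9234, 0.2551, 0.2378], [-0.958, 0.2772, 0.0733, -0.528], [-0.003, -0.2654, 0.9641, 0.3831], [0.0, 0.0, 0.0, 1.0]]}
0.1 [-3.10666683e+00 -4.53329858e-01 -2.53108305e-06] [ 0.16420305 -0.55030118  0.20442018]
```

View pics/scene0.png

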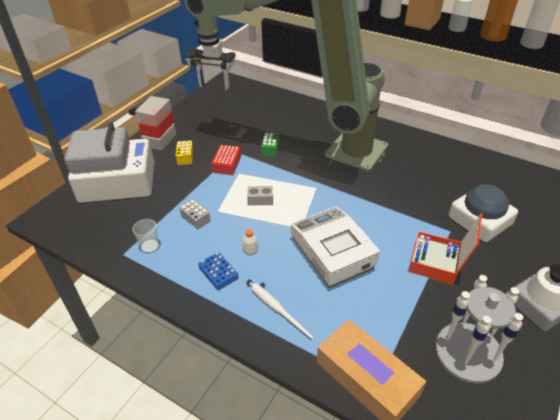

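View pics/side0.png

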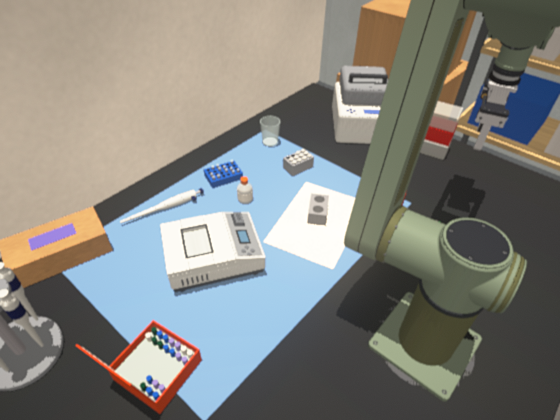

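The scene view shows the bare tube block at (195,213), or (298,161) in the side view. The two-bore block is at (260,195), the green look-alike at (270,143), the yellow one at (184,152) and the mixer at (335,243). The grey block with ten white caps at (195,213) fits. I'll confirm it in enlarged crops together with the mixer.

```bash
cat > h.py <<'E'
from station import env
import cv2,numpy as np
from scipy.spatial.transform import Rotation as R
def ray(name,uv,info=None):
    c=info or env.camera_info(name);K=np.array(c['intrinsics']);T=np.array(c['cam_to_world'])
    d=np.linalg.inv(K)@[uv[0],uv[1],1.];d=T[:3,:3]@[d[0],-d[1],-d[2]]
    return T[:3,3],d/np.linalg.norm(d)
def tri(rs):
    A=np.zeros((3,3));b=np.zeros(3)
    for o,d in rs: P=np.eye(3)-np.outer(d,d);A+=P;b+=P@o
    p=np.linalg.solve(A,b);return p,[np.linalg.norm((np.eye(3)-np.outer(d,d))@(p-o)) for o,d in rs]
def plane(name,uv,z,info=None):
    o,d=ray(name,uv,info);return o+d*(z-o[2])/d[2]
def proj(p,info):
    T=np.array(info['cam_to_world']);q=T[:3,:3].T@(np.asarray(p)-T[:3,3]);k=np.array(info['intrinsics'])@[q[0],-q[1],-q[2]];return k[:2]/k[2]
def down(yaw): # tool z down, tool y axis at angle yaw (world)
    y=np.array([np.cos(yaw),np.sin(yaw),0]);z=np.array([0,0,-1.]);return R.from_matrix(np.c_[np.cross(y,z),y,z]).as_rotvec()
E
python3 - <<'E'
from h import *
a=cv2.imread('pics/scene0.png');b=cv2.imread('pics/side0.png')
f=lambda i,x,y,w,h:cv2.resize(i[y:y+h,x:x+w],(400,300),interpolation=cv2.INTER_CUBIC)
m=np.vstack([np.hstack([f(a,170,190,60,45),f(b,268,140,60,45)]),np.hstack([f(a,280,198,104,78),f(b,160,200,112,84)])])
cv2.imwrite('pics/crop.png',m)
print(tri([ray('scene',(195,210)),ray('side',(298,158))]))
print(tri([ray('scene',(341,243)),ray('side',(197,241))]))
E
```

```text
(array([ 0.6251394 , -0.30678536,  0.0413863 ]), [np.float64(0.0004209104042032829), np.float64(0.00042091040420334775)])
(array([0.55460695, 0.19240184, 0.09055998]), [np.float64(0.002451661209505175), np.float64(0.0024516612095052247)])
```

View pics/crop.png

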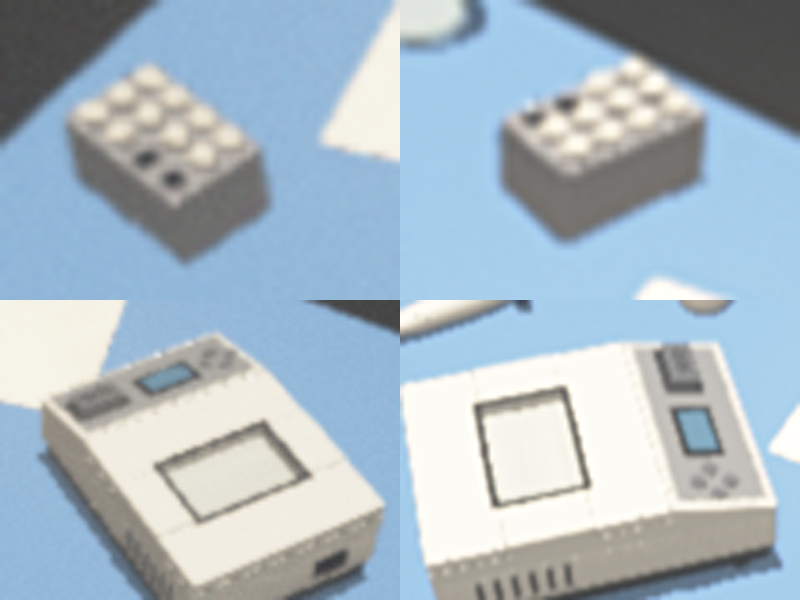

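The crops confirm it: a bare grey block with ten white caps and two empty holes. On the mixer, the paddle key is at scene (305,224) and the round keys at (336,213).

Run:
```python
from h import *
S=lambda p:(170+p[0]*.15-.4,190+p[1]*.15-.4)
D=lambda p:(268+p[0]*.15-.4,140+p[1]*.15-.4)
M=lambda p:(280+p[0]*.26-.4,198+p[1]*.26-.4)
N=lambda p:(160+p[0]*.28-.4,200+p[1]*.28-.4)
c=[plane('scene',S(p),.046) for p in((68,122),(178,207),(262,148))]
d=c[1]-c[0];print(np.round(c,4),np.degrees(np.arctan2(d[1],d[0])),np.linalg.norm(d),(c[0]+c[2])/2)
c=[plane('side',D(p),.046) for p in((105,122),(170,180),(305,115))]
d=c[2]-c[1];print(np.round(c,4),np.degrees(np.arctan2(d[1],d[0])),np.linalg.norm(d),(c[0]+c[2])/2)
for n,F,P in(('scene',M,((157,167),(265,122),(309,174),(197,221))),('side',N,((165,88),(188,186),(95,207),(75,105)))):
    c=np.array([plane(n,F(p),.095) for p in P]);print(n,np.round(c,4).tolist(),c.mean(0),[np.degrees(np.arctan2(*(c[(i+1)%4]-c[i])[1::-1])) for i in range(4)])
print('key',tri([ray('scene',M((97,102))),ray('side',N((280,70)))]))
s=env.state();T=np.array(env.camera_info('wrist')['cam_to_world']);Rt=R.from_rotvec(s['orientation'])
print('cam in tool',Rt.inv().apply(T[:3,3]-s['ee_pos']),'fwd',Rt.inv().apply(-T[:3,2]),'right',Rt.inv().apply(T[:3,0]))
```

```text
[[ 0.6466 -0.3531  0.046 ]
 [ 0.6664 -0.2679  0.046 ]
 [ 0.6125 -0.2575  0.046 ]] 76.91396754048453 0.08744834674899862 [ 0.62951169 -0.30528869  0.046     ]
[[ 0.6581 -0.2699  0.046 ]
 [ 0.6041 -0.2554  0.046 ]
 [ 0.5875 -0.3422  0.046 ]] -100.83131372034855 0.08829549699746295 [ 0.62281735 -0.3060068   0.046     ]
scene [[0.5832, 0.1403, 0.095], [0.4974, 0.1917, 0.095], [0.5307, 0.2444, 0.095], [0.6167, 0.1915, 0.095]] [0.55696995 0.19198908 0.095     ] [np.float64(149.05953760703855), np.float64(57.75997415025996), np.float64(-31.603570083596974), np.float64(-123.17333331920987)]
side [[0.5793, 0.1378, 0.095], [0.4972, 0.1902, 0.095], [0.5302, 0.2447, 0.095], [0.6147, 0.1928, 0.095]] [0.55537761 0.19138359 0.095     ] [np.float64(147.48824768749859), np.float64(58.830311758278405), np.float64(-31.575804854187353), np.float64(-122.79247006886523)]
key (array([0.53682148, 0.06208185, 0.08566605]), [np.float64(7.025857153437608e-05), np.float64(7.025857153438573e-05)])
cam in tool [ 0.07697414 -0.00064488 -0.17862291] fwd [-2.65666249e-01 -6.67034288e-04  9.64064831e-01] right [1.03952097e-03 9.99998981e-01 9.78356657e-04]
```

```bash
python3 - <<'E'
from h import *
q=env.state()['joint_pos']
for n,p,y in(('blk',(.625,-.306,.2),-12),('mix',(.556,.19,.3),58.3)):
    for k in(0,180):
        j=env.inverse_kinematics(np.array(p),down(np.radians(y+k)));print(n,k,None if j is None else np.round(j,2))
# cam +x side: tool x at yaw
def snap(tag):
    c=env.camera_info('wrist');i=env.get_image('wrist');cv2.imwrite(f'pics/{tag}.png',i[:,:,::-1]);np.savez(f'pics/{tag}.npz',**{k:np.array(c[k]) for k in('intrinsics','cam_to_world')})
def best(p,y):
    o=[(abs(j[5]),y+k) for k in(0,180) if (j:=env.inverse_kinematics(np.array(p),down(np.radians(y+k)))) is not None];return down(np.radians(min(o)[1]))
o=best((.62,-.306,.2),-12)
env.goto(np.array((.62,-.306,.2)),o);snap('b1');print(env.state()['time'])
env.move_linear(np.array((.62,-.306,.2))+np.array([.0,.07,0.0]),speed=.2);snap('b2')
s=env.state();print(s['time'],s['ee_pos'],s['joint_pos'])
E
python3 -c "
import cv2,numpy as np
cv2.imwrite('pics/bb.png',np.hstack([cv2.resize(cv2.imread(f'pics/b{i}.png'),(400,300)) for i in(1,2)]))"
```

```text
blk 0 [-0.58  0.46  1.21 -0.    1.46 -0.37]
blk 180 [-0.58  0.46  1.21 -0.    1.46  2.77]
mix 0 [ 0.18  0.18  1.38 -0.    1.58 -0.84]
mix 180 [ 0.18  0.18  1.38 -0.    1.58  2.31]
2.025
2.575 [ 0.61998123 -0.23720616  0.20031726] [-4.95150963e-01  3.95860578e-01  1.30967777e+00 -9.56413943e-04
  1.43502538e+00 -2.85015104e-01]
```

View pics/bb.png

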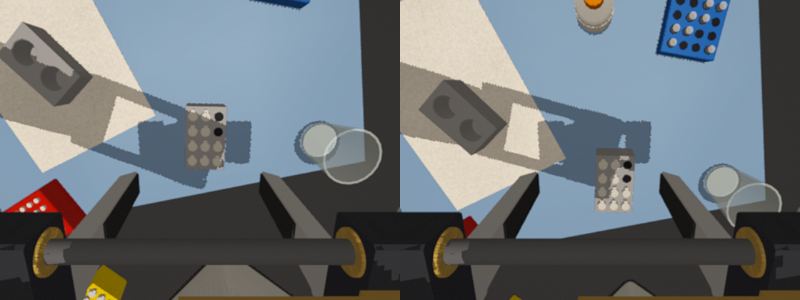

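Wrist views, side by side: the block is at about (205,137) in the left one and (614,180) in the right one, between the fingers, with the bottle and the blue rack well away. Next I'll extract its outline.

Run:
```python
from h import *
out=[]
for t,(u,v) in(('b1',(288,192)),('b2',(300,252))):
    im=cv2.imread(f'pics/{t}.png');hs=cv2.cvtColor(im,cv2.COLOR_BGR2HSV)
    m=((hs[...,1]<70)).astype(np.uint8)*255
    m=cv2.morphologyEx(m,cv2.MORPH_CLOSE,np.ones((5,5)));m=cv2.morphologyEx(m,cv2.MORPH_OPEN,np.ones((7,7)))
    n,l,st,_=cv2.connectedComponentsWithStats(m);k=l[v,u];print(t,st[k])
    c=max(cv2.findContours((l==k).astype(np.uint8),cv2.RETR_EXTERNAL,cv2.CHAIN_APPROX_NONE)[0],key=cv2.contourArea)
    print(cv2.approxPolyDP(c,4,True)[:,0].tolist())
    x0,y0=u-50,v-75
    cr=cv2.resize(im[y0:y0+150,x0:x0+100],(400,600),interpolation=cv2.INTER_CUBIC)
    cv2.drawContours(cr,[((c-[x0,y0])*4+2).astype(int)],-1,(0,0,255),1)
    for g in range(0,150,10): cv2.putText(cr,str(y0+g),(0,g*4+4),0,.35,(0,255,255));
    for g in range(0,100,10): cv2.putText(cr,str(x0+g),(g*4,10),0,.35,(0,255,255))
    out.append(cr)
cv2.imwrite('pics/bc.png',np.hstack(out))
```

```text
b1 [     0      0    560    420 201242]
[[0, 0], [0, 162], [57, 240], [114, 219], [139, 275], [99, 327], [66, 340], [62, 367], [79, 370], [80, 376], [63, 390], [47, 384], [45, 354], [64, 319], [87, 317], [85, 299], [63, 298], [62, 291], [47, 298], [36, 298], [35, 291], [9, 298], [0, 290], [0, 419], [124, 419], [134, 415], [134, 407], [123, 400], [142, 370], [178, 392], [171, 419], [500, 413], [503, 405], [559, 405], [559, 0], [435, 0], [422, 13], [359, 0]]
b2 [     0      0    560    420 199780]
[[0, 0], [0, 187], [78, 293], [115, 278], [127, 286], [127, 293], [95, 331], [67, 339], [61, 366], [80, 370], [81, 375], [63, 390], [46, 383], [45, 353], [64, 319], [87, 317], [85, 300], [0, 298], [0, 419], [153, 419], [158, 412], [169, 419], [248, 419], [250, 413], [500, 413], [503, 405], [559, 405], [559, 0], [463, 0], [462, 5], [444, 6], [443, 14], [458, 12], [441, 84], [433, 88], [357, 75], [371, 0], [285, 0], [275, 13], [266, 13], [257, 0]]
```

View pics/bc.png

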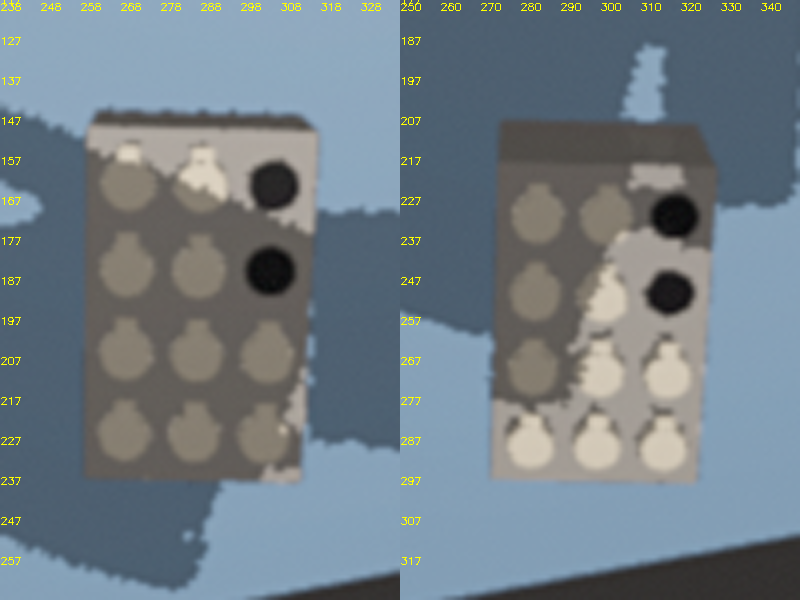

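Top-face corners read from the crops:
- b1: (259.8,148.3), (317.3,149.5), (313.5,237.5), (259,236.5)
- b2: (274.5,217.8), (329,218.3), (324.8,297.5), (272.5,296.5)

I'll triangulate these, then look over the mixer.

```bash
cat >> h.py <<'E'
def snap(tag):
    c=env.camera_info('wrist');i=env.get_image('wrist');cv2.imwrite(f'pics/{tag}.png',i[:,:,::-1]);np.savez(f'pics/{tag}.npz',**{k:np.array(c[k]) for k in('intrinsics','cam_to_world')})
def quad(ts,cs):
    I=[dict(np.load(f'pics/{t}.npz')) for t in ts]
    P=[];e=[]
    for k in range(len(cs[0])):
        p,r=tri([ray('',np.array(c[k])-.375,i) for c,i in zip(cs,I)]);P.append(p);e.append(max(r))
    return np.array(P),e
E
python3 - <<'E'
from h import *
P,e=quad(('b1','b2'),([(259.75,148.25),(317.25,149.5),(313.5,237.5),(259,236.5)],[(274.5,217.75),(329,218.25),(324.75,297.5),(272.5,296.5)]))
print(np.round(P,4).tolist(),np.round(e,4));L=lambda a,b:(np.linalg.norm(b-a),np.degrees(np.arctan2(*(b-a)[1::-1])))
print(P.mean(0),L(P[0],P[1]),L(P[3],P[2]),L(P[0],P[3]),L(P[1],P[2]))
y=np.radians(58.3);o=down(y);x=np.array([np.sin(y),-np.cos(y),0])  # tool x
# tool x axis from matrix
x=R.from_rotvec(o).as_matrix()[:,0];print('toolx',x)
p=np.array([.556,.192,.30])-x*.03
env.goto(np.array(p),o);snap('m1');env.move_linear(p-x*.08,speed=.25);snap('m2');print(env.state()['time'])
cv2.imwrite('pics/mm.png',np.hstack([cv2.resize(cv2.imread(f'pics/m{i}.png'),(400,300)) for i in(1,2)]))
E
```

```text
[[0.61, -0.2589, 0.0466], [0.6637, -0.2719, 0.0431], [0.6438, -0.3593, 0.0437], [0.5889, -0.3468, 0.0431]] [0.     0.0001 0.0002 0.0001]
[ 0.62660354 -0.30921801  0.04412771] (np.float64(0.05534098116514835), np.float64(-13.61012887161825)) (np.float64(0.056375034682391446), np.float64(-12.878911028863378)) (np.float64(0.09045913869163388), np.float64(-103.51825381960884)) (np.float64(0.08968231606729524), np.float64(-102.7919992259056))
toolx [-8.50811109e-01  5.25471651e-01 -1.17808575e-16]
4.7083
```

View pics/mm.png

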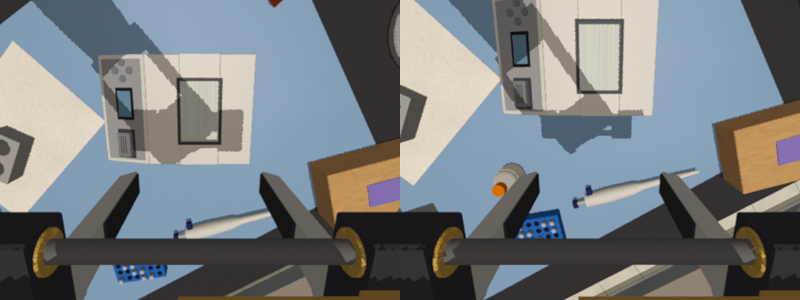

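Left picture (m1): the pocket frame is centred at (199,111), the paddle key at (126,144), the display at (124,103) and the round keys near (122,70). Right picture (m2): the same items shifted up by about 60 px. Next I'll fit the dark frame automatically.

Run:
```python
from h import *
Q=[]
for t,(u,v) in(('m1',(279,155)),('m2',(279,80))):
    im=cv2.imread(f'pics/{t}.png');g=cv2.cvtColor(im,cv2.COLOR_BGR2GRAY)
    m=cv2.morphologyEx((g<75).astype(np.uint8)*255,cv2.MORPH_CLOSE,np.ones((3,3)))
    cs,h=cv2.findContours(m,cv2.RETR_CCOMP,cv2.CHAIN_APPROX_NONE)
    for c in cs:
        (cx,cy),(w,hh),a=cv2.minAreaRect(c)
        if abs(cx-u)<140 and abs(cy-v)<70 and cv2.contourArea(c)>150:
            ap=cv2.approxPolyDP(c,4,True)[:,0];print(t,(round(cx),round(cy)),round(w),round(hh),round(a,1),len(ap),ap.tolist() if len(ap)<9 else '')
    x0,y0=140,(70 if t=='m1' else 0)
    Q.append(cv2.resize(im[y0:y0+165,x0:x0+190],(400,347),interpolation=cv2.INTER_CUBIC))
cv2.imwrite('pics/mc.png',np.hstack(Q))
```

```text
m1 (178, 200) 41 22 85.2 5 [[166, 181], [182, 186], [184, 219], [189, 220], [188, 182]]
m1 (279, 168) 62 67 -0.0 6 [[250, 135], [250, 201], [307, 202], [308, 152], [305, 198], [252, 197]]
m1 (174, 145) 46 24 85.2 4 [[162, 123], [165, 165], [187, 167], [184, 124]]
m1 (174, 141) 31 20 85.9 4 [[164, 126], [182, 128], [183, 156], [166, 141]]
m1 (279, 209) 559 419 0.0 71 
m2 (171, 132) 44 25 86.4 8 [[160, 110], [177, 113], [180, 123], [177, 147], [158, 122], [163, 151], [184, 153], [181, 110]]
m2 (168, 68) 51 26 85.9 4 [[154, 44], [158, 93], [180, 93], [179, 44]]
m2 (170, 84) 17 13 0.0 3 [[178, 78], [177, 90], [162, 89]]
```

Run:
```python
from h import *
out=[]
for t,x0,y0 in(('m1',150,100),('m2',150,15)):
    im=cv2.imread(f'pics/{t}.png')
    cr=cv2.resize(im[y0:y0+130,x0:x0+173],(692,520),interpolation=cv2.INTER_CUBIC)
    o=np.vstack([cr[:,:],]);out.append((cr,x0,y0))
a,b=out
def pan(cr,x0,y0,w0,w1):
    c=cr[:,w0*4:w1*4].copy();return c
left=np.hstack([a[0][:,360:692-20],b[0][:,360:692-20]])   # pockets: x 240..318
kk=np.vstack([a[0][280:520,20:190],b[0][330:570,20:190]]) # keys x 155..
kk=cv2.copyMakeBorder(kk,0,520-kk.shape[0],0,0,cv2.BORDER_CONSTANT) if kk.shape[0]<520 else kk[:520]
m=np.hstack([left,kk]);print(m.shape,kk.shape);cv2.imwrite('pics/pk.png',m)
```

```text
(520, 794, 3) (520, 170, 3)
```

View pics/pk.png

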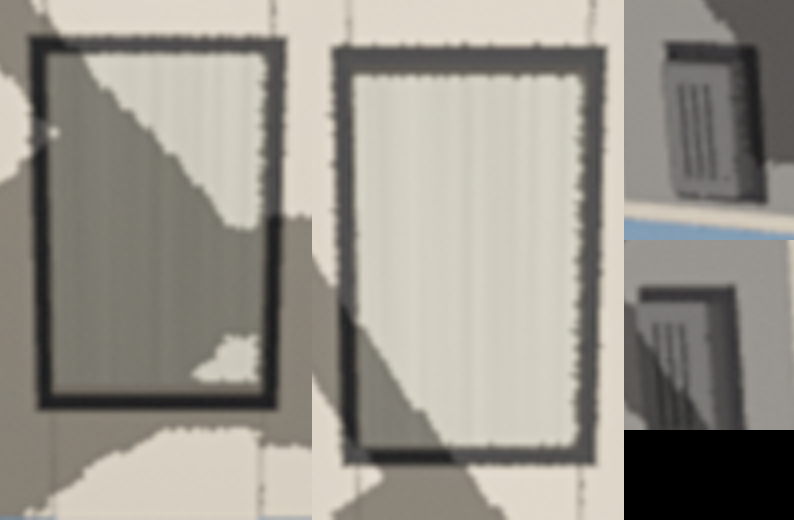

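Outer frame corners:
- m1: (247.5,109.3), (311.5,109.5), (309.3,202), (249.8,202.3)
- m2: (245.3,26.8), (313.5,26.8), (311,131), (248,131)

The upper ends of the key's ribs are at m1 (173,191) and m2 (166.5,118.5), with the key centre at m1 (175,202.5).

Run:
```python
from h import *
P,e=quad(('m1','m2'),([(247.5,109.25),(311.5,109.5),(309.25,202),(249.75,202.25),(173,191)],[(245.25,26.75),(313.5,26.75),(311,131),(248,131),(166.5,118.5)]))
print(np.round(P,4).tolist(),np.round(e,4));L=lambda a,b:(np.linalg.norm(b-a),np.degrees(np.arctan2(*(b-a)[1::-1])))
print(P[:4].mean(0),L(P[0],P[1]),L(P[3],P[2]),L(P[3],P[0]),L(P[2],P[1]))
# single-view plane casts at z .095 for check, per view
for t,c in(('m1',[(247.5,109.25),(311.5,109.5),(309.25,202),(249.75,202.25)]),('m2',[(245.25,26.75),(313.5,26.75),(311,131),(248,131)])):
    i=dict(np.load(f'pics/{t}.npz'));q=np.array([plane('',np.array(k)-.375,.095,i) for k in c]);print(t,q.mean(0),L(q[0],q[1]),L(q[3],q[0]),L(q[2],q[1]))
i=dict(np.load('pics/m1.npz'));print('key at z.094',plane('',(174.6,202.1),.094,i))
```

```text
[[0.4946, 0.1896, 0.0946], [0.5307, 0.2476, 0.0956], [0.6177, 0.1939, 0.0932], [0.5817, 0.1359, 0.0948], [0.5248, 0.0689, 0.0947]] [0.0001 0.     0.     0.     0.0002]
[0.55618893 0.19178058 0.09455947] (np.float64(0.0683380441969233), np.float64(58.02787497746966)) (np.float64(0.06829666949517597), np.float64(58.15369130596086)) (np.float64(0.10234507180450655), np.float64(148.36480634837298)) (np.float64(0.10222227516645538), np.float64(148.33610689288597))
m1 [0.55609159 0.19186088 0.095     ] (np.float64(0.0681924843104081), np.float64(58.0354403550849)) (np.float64(0.10229594066171863), np.float64(148.30024376972122)) (np.float64(0.10174611966095441), np.float64(148.22511929217794))
m2 [0.55613839 0.19176242 0.095     ] (np.float64(0.06850029124272702), np.float64(58.22068792069301)) (np.float64(0.10224248455946595), np.float64(148.4028587139323)) (np.float64(0.10224519327964086), np.float64(148.20615013044787))
key at z.094 [0.53695273 0.06272072 0.094     ]
```

Run:
```python
from h import *
o=down(np.radians(-13.2));c=np.array([.6266,-.3092,0])
def st(t): s=env.state();print(t,round(s['time'],2),np.round(s['ee_pos'],4),np.round(s['force'],1),round(s['grip_width'],3),round(s['grip_force'],1))
s=env.state();p=np.array(s['ee_pos'])
env.goto(c+[0,0,.14],o)
env.move_linear(c+[0,0,.020],speed=.1);st('down')
env.gripper_close();st('closed')
env.move_linear(c+[0,0,.05],speed=.05);st('lift')
env.move_linear(c+[0,0,.22],speed=.15);st('up')
po=down(np.radians(58.2));k=np.array([.5562,.1918,0])
env.goto(k+[0,0,.22],po);st('over')
env.move_linear(k+[0,0,.083+.020+.035],speed=.1);env.hold(.3);st('above pocket');snap('h1')
cv2.imwrite('pics/h1c.png',cv2.imread('pics/h1.png')[0:420,100:460])
```

```text
down 7.78 [ 0.6274 -0.3097  0.0211] [-0.1 -0.2  0.1] 0.999 0.0
closed 8.46 [ 0.6268 -0.3093  0.0201] [ 0.6  0.5 -0.6] 0.595 30.0
lift 9.21 [ 0.6265 -0.3091  0.05  ] [ 0.   0.5 -5.1] 0.591 30.0
up 10.49 [ 0.6258 -0.3086  0.2181] [ 0.1 -0.1 -5.2] 0.595 30.0
over 12.32 [0.5569 0.1907 0.2201] [ 0.2 -0.3 -5.2] 0.592 30.0
above pocket 13.59 [0.5566 0.1919 0.1386] [ 0.5 -1.  -4.6] 0.595 30.0
```

View pics/h1c.png

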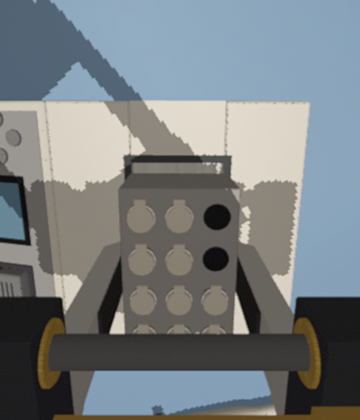

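The block is held upright; its top spans x from 120 to 240 and the pocket frame shows behind it at (178,165), aligned. I'll lower it in steps while watching the force.

Run:
```python
from h import *
k=np.array([.5562,.1918,0]);b0=np.array(env.state()['force']);w0=np.array(env.state()['wrist_torque'])
env.move_linear(k+[0,0,.118],speed=.06)
for z in np.arange(.116,.1015,-.0015):
    env.move_linear(k+[0,0,z],speed=.03);env.hold(.1)
    s=env.state();f=np.array(s['force']);print(round(s['time'],2),round(z,4),np.round(s['ee_pos'],4),np.round(f-b0,1),np.round(np.array(s['wrist_torque'])-w0,2))
    if f[2]-b0[2]>4 or np.linalg.norm(f-b0)>10: break
```

```text
14.47 0.116 [0.5564 0.1918 0.1163] [ 0.8 -0.4  0.8] [-0.01  0.03  0.01]
14.82 0.1145 [0.5561 0.1918 0.1145] [ 0.1 -0.  -0. ] [-0.02  0.01 -0.02]
15.18 0.113 [0.5562 0.1918 0.113 ] [ 0.3 -0.9  0.3] [ 0.03 -0.   -0.02]
15.53 0.1115 [0.5562 0.1918 0.1115] [ 0.4 -0.9  0.1] [-0.   -0.05 -0.01]
15.88 0.11 [0.5562 0.1918 0.11  ] [ 1.   0.8 -0.5] [ 0.03 -0.03 -0.06]
16.23 0.1085 [0.5562 0.1918 0.1084] [ 0.4  1.  -0. ] [ 0.02  0.02 -0.  ]
16.57 0.107 [0.5562 0.1918 0.107 ] [-0.1 -0.9 -0.2] [-0.01  0.04 -0.05]
16.93 0.1055 [0.5562 0.1918 0.1054] [-0.5  0.3  1.3] [ 0.03 -0.    0.  ]
17.27 0.104 [0.5561 0.1918 0.1039] [0.2 0.5 0.2] [0.03 0.01 0.  ]
17.62 0.1025 [0.5568 0.1919 0.103 ] [ 1.7 -0.3  2.6] [ 0.05 -0.02  0.  ]
```

Run:
```python
from h import *
k=np.array([.5562,.1918,0]);po=down(np.radians(58.2))
env.move_linear(k+[0,0,.1018],speed=.03);env.hold(.3);s=env.state();print(s['time'],s['ee_pos'],s['force'])
env.open();env.hold(.2);s=env.state();print(s['time'],s['ee_pos'],s['force'],s['grip_width'])
env.move_linear(k+[0,0,.24],speed=.12)
x=R.from_rotvec(po).as_matrix()[:,0]
# key look : camera roughly above the key
kp=np.array([.537,.0627,0])
env.gripper_close()
p=k+[0,0,.24]-x*.06;env.move_linear(p,speed=.2);snap('k1')
q=kp+[0,0,.20]-x*.02;env.goto(q,po);snap('k2');s=env.state();print(s['time'],s['ee_pos'],s['grip_width'])
cv2.imwrite('pics/kk.png',np.hstack([cv2.resize(cv2.imread(f'pics/k{i}.png')[:300,80:480],(400,300)) for i in(1,2)]))
```

```text
18.175 [0.55678448 0.19190819 0.10296814] [-2.08439343 -0.75382435  4.6603255 ]
19.1333 [0.55619123 0.19183112 0.10180641] [-0.60246123  0.12050805  0.21837573] 0.9990538382396504
22.975 [0.5550135  0.05349459 0.20129836] 0.005749173436335588
```

View pics/kk.png

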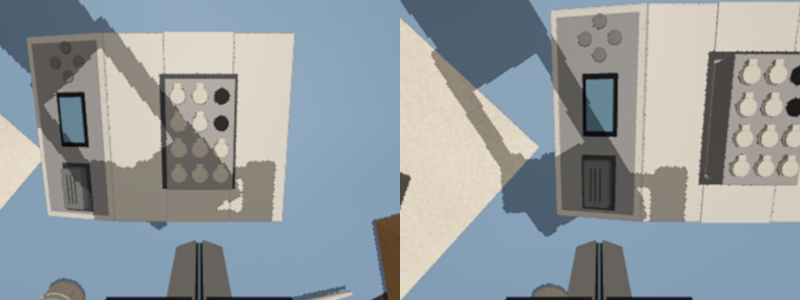

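The block sits flat in the pocket: even outline, caps level, and it met the floor at TCP 0.103, as expected. The key's ribs are near k2 (275,185). I'll use the last view on an enlarged crop of the key.

Run:
```python
from h import *
o=[]
for t,x0,y0 in(('k1',130,155),('k2',250,145)):
    o.append(cv2.resize(cv2.imread(f'pics/{t}.png')[y0:y0+75,x0:x0+50],(400,600),interpolation=cv2.INTER_CUBIC))
cv2.imwrite('pics/key.png',np.hstack(o))
```

```text
(no output)
```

View pics/key.png

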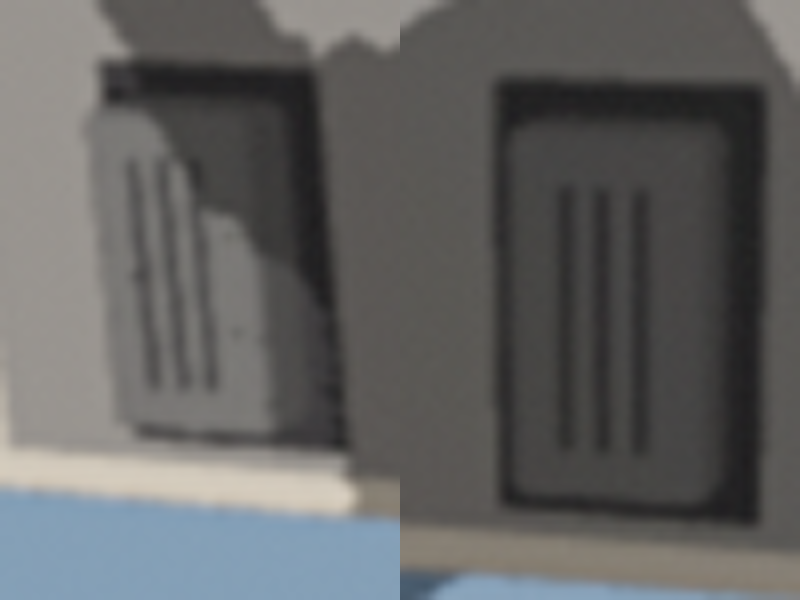

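Run:
```python
from h import *
P,e=quad(('k1','k2'),([(150.4,175),(153,203.5)],[(275.25,168.75),(275.25,201.5)]))
c=P.mean(0);print(np.round(P,4).tolist(),np.round(e,4),'key',c)
y=np.radians(58.2);mx=np.array([np.cos(y),np.sin(y),0]);a=np.radians(15)
kz=np.array([0,0,np.cos(a)])-np.sin(a)*mx;ty=np.cos(a)*mx+np.array([0,0,np.sin(a)])
o=R.from_matrix(np.c_[np.cross(ty,-kz),ty,-kz]).as_rotvec()
for d in(.08,.0,-.01): print(d,env.inverse_kinematics(c+kz*d,o))
np.savez('key.npz',c=c,kz=kz,o=o)
env.goto(c+kz*.08,o);env.move_linear(c+kz*.012,speed=.06);env.hold(.3)
s=env.state();print(s['time'],s['ee_pos'],(np.array(s['ee_pos'])-c)@kz,s['force'],s['grip_width'])
```

```text
[[0.5245, 0.0685, 0.0947], [0.5481, 0.0538, 0.0951]] [0.     0.0001] key [0.53630867 0.06112865 0.09489269]
0.08 [-0.24666501  0.0464556   1.81837881  0.26696676  1.20775291 -1.34909933]
0.0 [-0.2055921   0.16868598  1.86222583  0.28627542  1.03757064 -1.35859965]
-0.01 [-0.20056102  0.18589111  1.86557954  0.2894849   1.01658458 -1.36039548]
24.925 [0.5348163  0.05840989 0.10673892] 0.012244160144355153 [-0.07623739  0.03629483 -0.81471908] 0.006098053079603847
```

Run:
```python
from h import *
k=np.load('key.npz');c,kz=k['c'],k['kz']
b=np.mean([(env.hold(.05),env.state()['force'])[1] for _ in range(6)],0)
def F():
    v=[(env.hold(.05),env.state()['force'])[1] for _ in range(4)];return (np.mean(v,0)-b)
env.move_linear(c+kz*.003,speed=.03)
d=.003;c0=None
while d>-.014:
    d-=.0008;env.move_linear(c+kz*d,speed=.02);f=F();n=f@kz;s=env.state()
    r=(np.array(s['ee_pos'])-c)@kz
    print(round(s['time'],1),round(d*1e3,1),round(r*1e3,2),round(n,1),round(np.linalg.norm(f-n*kz),1))
    if n>14.5: break
print(s['ee_pos'])
```

```text
26.1 2.2 2.3 -0.2 0.3
26.6 1.4 1.53 1.0 0.4
27.0 0.6 0.79 3.3 0.4
27.5 -0.2 -0.07 4.2 0.5
27.9 -1.0 -0.88 5.4 0.5
28.4 -1.8 -1.58 5.9 0.3
28.8 -2.6 -2.29 6.2 0.8
29.3 -3.4 -2.99 7.3 0.4
29.7 -4.2 -3.69 8.1 1.1
30.2 -5.0 -4.41 8.3 0.9
30.6 -5.8 -4.62 13.2 2.8
31.1 -6.6 -4.69 18.2 4.9
[0.53730268 0.06211207 0.09040383]
```

Run:
```python
from h import *
for _ in range(6):
    env.hold(.5);s=env.state();print(round(s['time'],2),np.round(s['ee_pos'],4),np.round(s['force'],1),round(float(np.linalg.norm(s['force'])),1))
print(env.close_job())
```

```text
31.57 [0.5373 0.0621 0.0904] [-7.1 -3.9 16.6] 18.5
32.08 [0.5373 0.0621 0.0904] [-6.8 -4.  16.6] 18.4
32.58 [0.5373 0.0621 0.0904] [-7.4 -3.8 16.7] 18.7
33.08 [0.5373 0.0621 0.0904] [-6.5 -4.1 15.7] 17.5
33.58 [0.5373 0.0622 0.0904] [-7.  -4.4 17.4] 19.3
34.08 [0.5373 0.0621 0.0904] [-6.6 -4.  17.1] 18.8
the job is handed in; nothing more can be done
None
```

Job handed in at about 34 s: the tube block is seated on the pocket floor and released, and the fingertips are holding the paddle key at its stop with about 18–19 N, held there for over 3 s before hand-in.

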